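# Scrub out the mixing cup with the bottle brush

## Task

Wash out the steel mixing cup: push it along the table into the steel holder, fully home with its foot under the holder's lips, so that it cannot lift. Then take the bottle brush from its drying hanger and scrub the inside of the cup with at least three full strokes, each time down to the bottom of the cup and back up until the top of the bristles shows above the rim. Finally hang the brush back in the hanger, bristles down, and leave the cup in the holder; never lift or tip the cup, and leave the other things where they stand.

Things in the scene. Friction and masses are not known exactly. Their poses are not given: they have to be found in the camera images.
- cup: Open steel mixing cup, loose, about 0.2 kg, standing before the holder's mouth. Round wall: outer diameter 72 mm (rolled rim 77), bore 66 mm, rim 85 mm above the table, inner floor 5 mm above its underside. Its foot is a flat disc, 100 mm diameter, 5 mm thick; pushed higher than about 60 mm it may tip. Origin: centre of the underside; z up the cup's axis.
- holder: Low U-shaped dark steel holder fixed to the table, 11.5 mm high, 136 mm wide (178 over its screw ears). Origin: seat centre on the table, where the cup's origin is when fully home. Open on its -x side; the cup goes in along +x. Rails 104 mm apart from x = -36 mm on; lips 8.5 mm up reach in over the cup's foot (84 mm between them; back lip from x = +42 mm). Stops end the travel at x = 0.
- holder_mouth (a point): Middle of the holder's mouth on the table, 60 mm in front of the seat centre (holder x = -60 mm), where the flared lead-ins are about 140 mm apart inside. A cup that is not under the lips would be lifted by the snug brush.
- brush: Bottle brush, 218 mm, 0.12 kg, hanging bristles down. Origin: tip of the bristles; z to the handle's end. Bristle head z = 0 to 50 mm: diameter 55 mm at the tip, 72 mm from z = 24 to 34, tapered both ways; springy, pressed in 3 mm all round by the cup's bore (entering takes about 10 N, stroking less). Stem 7 mm thick, ferrule 10 mm at z = 110 to 120, collar of diameter 34 mm at z = 120 to 124 mm.
- brush_grip (a point): Where to hold the brush: on its axis, 185 mm above its tip (33 mm below the handle's top), in the wooden handle: a square bar 20 x 20 mm with rounded edges, its flat sides facing the brush's x and y axes, from 139 to 215 mm above the tip.
- hanger: Drying hanger fixed to the table: drip tray 130 x 110 mm, 10 mm high; a post 64 mm behind the brush (+x), 154 mm high, carries a level fork open to -x. Origin: on the table, below the axis of the hung brush; z up. When the brush hangs, its collar rests on the fork's prongs and its tip is 30 mm above the table.
- fork (a point): Middle of the fork's slot on the upper face, 150 mm above the hanger's origin; axes as the hanger. Fork 5 mm thick; slot 18 mm wide, closed at x = +9 mm; prongs 11 mm wide each, ending at x = -33 mm with lugs 4 mm high there (5 mm long). The collar sits behind the lugs: lift the brush 10 mm or more, then draw it out along -x; hang it the reverse way.
- pot: Bystander: little screw-top colour pot with a dark lid, 59 mm wide, 58 mm high. Origin: centre of underside.
- squeeze: Bystander: pale squeeze bottle, 58 mm wide, 150 mm high. Origin: centre of underside.
- tin: Bystander: small open tin, 77 mm wide, 69 mm high. Origin: centre of underside.
Things that resemble listed ones, but are neither listed nor needed, are in the scene too. Leave any yellow look-alike of the brush alone.

How it is judged:
On the way, in this order (a step that is already met when the one before it is completed fails the run):
1. the cup is fully home in the holder, flat on the table (x of cup in the frame of holder between -0.007 and 0.007 m and y of cup in the frame of holder between -0.007 and 0.007 m and height (world z) of cup below 0.008 m and angle between cup's own z axis and vertical below 0.06 rad), for 0.2 s.
2. down stroke 1: the brush tip is within 15 mm of the cup's inner floor, the cup still home (all of step 1 and x of brush in the frame of cup between -0.025 and 0.025 m and y of brush in the frame of cup between -0.025 and 0.025 m and z of brush in the frame of cup below 0.02 m), for 0.05 s.
3. up stroke 1: the bristles' top has come up to the rim (brush tip 32 mm or more above the cup's underside), the cup still home (all of step 1 and x of brush in the frame of cup between -0.025 and 0.025 m and y of brush in the frame of cup between -0.025 and 0.025 m and z of brush in the frame of cup above 0.032 m), for 0.05 s.
4. down stroke 2: the brush tip is within 15 mm of the cup's inner floor, the cup still home (all of step 2), for 0.05 s.
5. up stroke 2: the bristles' top has come up to the rim (brush tip 32 mm or more above the cup's underside), the cup still home (all of step 3), for 0.05 s.
6. down stroke 3: the brush tip is within 15 mm of the cup's inner floor, the cup still home (all of step 4), for 0.05 s.
7. up stroke 3: the bristles' top has come up to the rim (brush tip 32 mm or more above the cup's underside), the cup still home (all of step 5), for 0.05 s.
At the end, for the whole second after the job is handed in: The cup stands flat in the holder, within 7 mm of its seat centre along and across; the brush hangs in the hanger's fork, bristles down, upright within 0.08 rad, its axis within 12 mm along the slot and 10 mm across, its collar on the prongs (within 6 mm in height); both are at rest and released (all of step 1 and x of brush in the frame of hanger between -0.012 and 0.012 m and y of brush in the frame of hanger between -0.01 and 0.01 m and z of brush in the frame of hanger between 0.024 and 0.036 m and angle between brush's own z axis and vertical below 0.08 rad and linear speed of brush below 0.03 m/s and linear speed of cup below 0.02 m/s); the robot touches nothing.
It fails at once if the cup is lifted more than 20 mm off the table (height (world z) of cup above 0.02 m).
It fails at once if the cup is tipped by more than 0.35 rad (angle between cup's own z axis and vertical above 0.35 rad).
It fails at once if a bystander (pot, squeeze bottle or tin) is pushed away by more than 30 mm (distance of any of pot, squeeze, tin from where it was at the start of the episode above 0.03 m).
It also fails if it takes over 72 s, if anything falls off the work surface, if the arm or the gripper's body presses on something with over 40 N, if the wrist force passes 120 N, or if a joint passes its speed limit or range.

## Robot

A 6-joint arm with a two-finger parallel gripper is mounted at the origin on a cart in front of the work surface, level with it; the furniture and walls round the work are solid. World frame = base frame: x ahead of the robot, y to its left, z up, the work surface at z = 0. Lengths are in m, angles in rad, forces in N, time in s.
With the tool pointing down it reaches from about 0.325 to 1 m from the base axis. Payload 5.1 kg.
Tool frame: the origin (TCP) lies between the finger pads; the fingertips stand arm.tcp_to_tips ahead of it and the grasp point (between the pads) lies 6 mm ahead of it (arm.tcp_to_tips is the distance from the TCP to the fingertips, in m); z points along the fingers, y is the line along which they close (so a half turn about z gives the same grasp; the last joint's range is limited). The gripper opens to 85 mm and grips with 20 to 120 N. Pads are 22 mm wide; open, the fingers measure 114 mm over their backs; the gripper's body (76 mm by 85 mm) begins 54 mm behind the grasp point. The pads swing forward as they close: fully open they stand 13 mm farther back than shut.
Start: joints at [1.261, 0.124, 1.65, -0, 1.367, -0.083], TCP at [0.146, 0.633, 0.256] pointing down, gripper open.
Joint ranges: [-2.61, 2.61], [-1.02, 2.33], [0.03, 2.71], [-1.35, 4.49], [0.32, 2.68], [-2.91, 2.91]. Speed limits (rad/s): [2.57, 2.57, 3.14, 3.14, 3.14, 3.14].

## Interface

Orientations are given as [roll, pitch, yaw] about the fixed x, y, z axes, in that order (R = Rz(yaw) Ry(pitch) Rx(roll)).
In Python, from workcell import arm gives the robot as it stands. The module is installed in compiled form; this text tells all that it offers.
- The arm moves only by the tool drive_tool, never from a script. Its argument "moves" is one flat list of numbers, 5 for each row, row after row: the opening, from 0 (shut) to 1 (fully open), then the shift along the tool's x, y, z in m, then the turn about the tool's z in rad. A call has exactly 10 rows; each row shifts and turns the commanded pose from where the row before left it, along the tool's axes as they then stand; what a row does not reach is not made up. A row lasts 1/8 s, in which the tool goes at most 62.5 mm and 10.7 degrees, less where a joint would pass 70% of its speed; a pose out of reach is approached as far as the arm can. A call with a gripper value outside its range is refused whole. The fingers move at their own pace and stop on an object; the grip force is fixed at half the most. Time passes only in rows, so rows that do not move let the fingers close, or fill a call up. It gives the time, the measured TCP pose, the force, the opening and the grip force at its end, in the units of the state.
- arm.state(): the state, without advancing time (a new reading comes with each control period).
- arm.read_camera(name): name is "side" or "top"; returns a dict with "pixels" (384x512x3 uint8, red, green, blue), "camera_matrix" (3x3 intrinsics, pixels), "xyz" and "attitude" of the camera in the world. Camera axes: x right, y down, z forward; pixel columns grow to the right and rows downward; lengths in m; the calibration is good to about 2 mm. A picture is of the moment at which its call begins. There is no depth.
- arm.hand_in(): hands the job in; it is judged then, once.
The state is a dict: "time": time; "qpos": joint angles; "joint_vel": joint speeds; "tau": joint torques, N m; "tcp_pos": TCP position; "orientation": TCP orientation; "ft_force": force on the tool from outside, world axes, zero at the start; "moment": the same for the moment, N m; "gripper_width": opening from 0.0 (shut) to 1.0 (fully open); "grasp_force": force on a finger pad.
Only numpy, scipy, OpenCV 4.12 (cv2) and the standard library are available. Lean on these libraries where they do the work, as an engineer would, in place of code of your own. Each camera call takes 0.05 s, during which the arm holds its last target. There are 200 camera calls.

## Working session

There is one attempt and no reset: what is moved stays moved. The work goes in short steps, Python scripts to look and compute and a tool call to move; the robot and the scene stay as the last step left them, time stands still between calls to the robot, and variables do not carry over. Pictures are saved under pics/ and viewed, at most 11 in all, crops included, and the job is handed in when it is done.

Besides the shell and the picture viewer there is one more tool, called by a JSON object that holds its "fn" and its "kwargs". drive_tool: Moves the arm, as the interface text tells. Its arguments: {"type":"object","properties":{"moves":{"type":"array","items":{"type":"number"}}},"required":["moves"]}

```bash
mkdir -p pics
cat > h.py <<'E'
import numpy as np, cv2
from scipy.spatial.transform import Rotation as R
from workcell import arm
def cam(n,save=None):
    c=arm.read_camera(n)
    if save: cv2.imwrite('pics/'+save,c['pixels'][:,:,::-1])
    np.save(f'/tmp/{n}.npy',c,allow_pickle=True)
    return c
def rot(a):
    a=np.array(a); return a if a.shape==(3,3) else (R.from_quat(a).as_matrix() if a.size==4 else R.from_euler('xyz',a).as_matrix())
def ray(c,u,v):
    d=np.linalg.inv(c['camera_matrix'])@np.array([u,v,1.]); return np.array(c['xyz']),rot(c['attitude'])@d
def plane(c,u,v,z):
    o,d=ray(c,u,v); return o+d*(z-o[2])/d[2]
def proj(c,p):
    q=np.array(c['camera_matrix'])@(rot(c['attitude']).T@(np.array(p)-c['xyz'])); return q[:2]/q[2]
def tri(c1,p1,c2,p2):
    o1,d1=ray(c1,*p1);o2,d2=ray(c2,*p2)
    s=np.linalg.lstsq(np.c_[d1,-d2],o2-o1,rcond=None)[0]
    a=o1+s[0]*d1;b=o2+s[1]*d2; return (a+b)/2,np.linalg.norm(a-b)
E
python3 - <<'E'
from h import *
t=cam('top','top.png');s=cam('side','side.png')
for c in (t,s): print(c['xyz'],c['attitude'],c['camera_matrix'])
print(arm.state(),arm.tcp_to_tips)
E
```

```text
[ 0.13747022 -0.01092416  1.70923025] [-2.90579381  0.0058422  -1.55849067] [[479.99213015   0.         254.60160899]
 [  0.         479.99213015 191.39194749]
 [  0.           0.           1.        ]]
[0.54981201 0.90874359 0.7384095 ] [-2.15007781 -0.0097324   3.10905283] [[374.59190769   0.         249.67599662]
 [  0.         374.59190769 187.61128019]
 [  0.           0.           1.        ]]
{'time': 0.1, 'qpos': array([ 1.26142855e+00,  1.24448652e-01,  1.65156659e+00, -3.15338919e-05,
        1.36750664e+00, -8.25835449e-02]), 'joint_vel': array([ 0.00017541, -0.0012633 , -0.00195134, -0.00121912, -0.00218638,
        0.00172365]), 'tau': array([ 3.15372899e-04, -4.24935579e+01, -3.66650176e+01, -4.10433483e-05,
        3.92082424e-03, -1.21465121e-05]), 'tcp_pos': array([0.14601651, 0.63285504, 0.255153  ]), 'orientation': array([-3.13966746e+00, -1.28374038e-04,  2.91481469e+00]), 'ft_force': array([ 0.73620221, -0.75511152, -0.06561562]), 'moment': array([-0.01918577,  0.02953291, -0.01439526]), 'grasp_force': 0.0, 'gripper_width': 0.9989516519867714} 0.025
```

View pics/top.png

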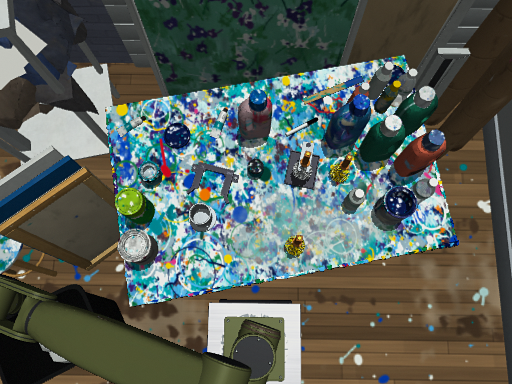

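View pics/side.png

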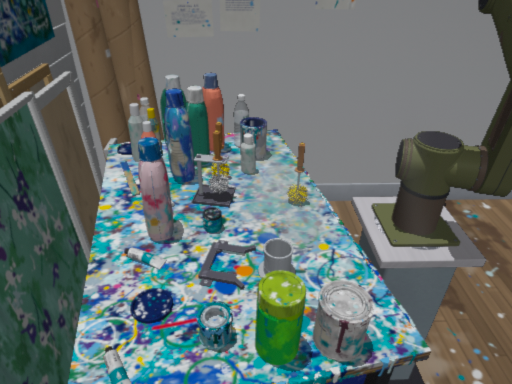

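The top view shows the U-shaped holder at (214,180) and the cup at (202,216). The hanger is at (302,168) with a brush in it, the pot at (258,168), and yellow brush look-alikes at (341,168) and (293,245). In the side view the holder is at (228,262), the cup at (278,257) and the hanger at (215,185). One yellow brush stands at (298,185). Enlarging both to confirm.

Run:
```python
import cv2
a=cv2.imread('pics/top.png')[130:265,180:370];cv2.imwrite('pics/topc.png',cv2.resize(a,None,fx=4.2,fy=4.2,interpolation=cv2.INTER_CUBIC))
a=cv2.imread('pics/side.png')[130:300,140:320];cv2.imwrite('pics/sidec.png',cv2.resize(a,None,fx=3.5,fy=3.5,interpolation=cv2.INTER_CUBIC))
```

```text
(no output)
```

View pics/topc.png

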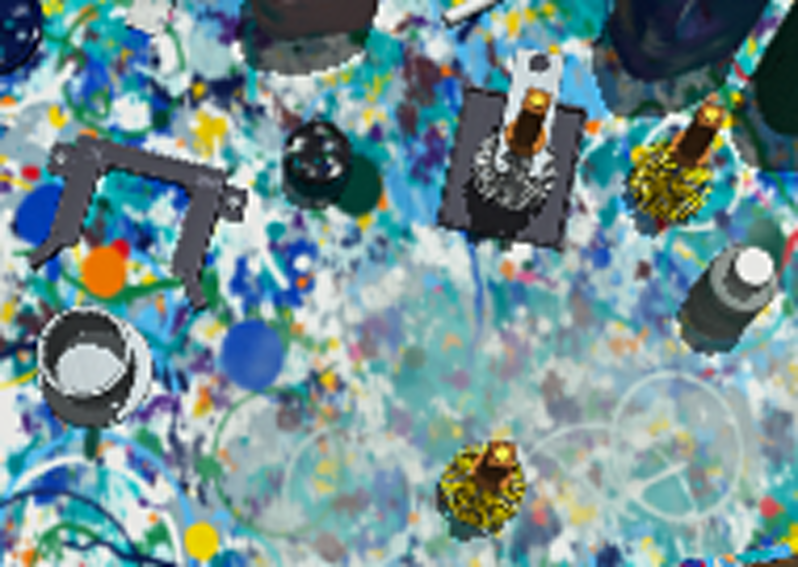

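View pics/sidec.png

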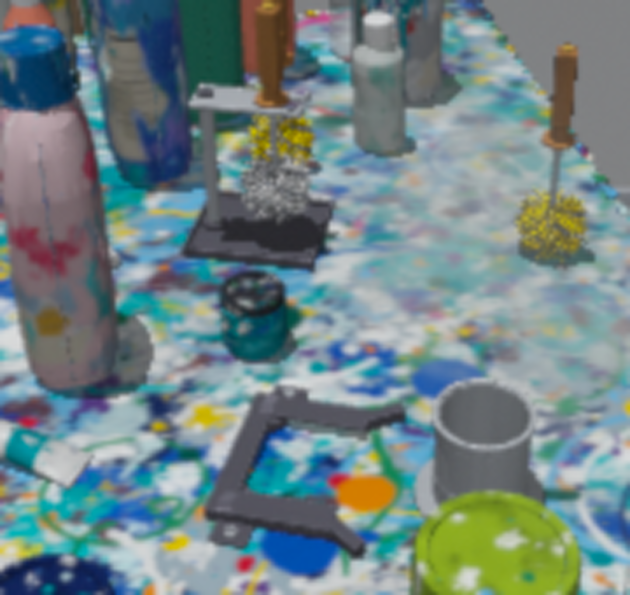

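The crops confirm it. The white-bristled brush in the hanger (top (305,158)) is the one meant. The yellow-bristled ones at (341,168) and (296,245) are look-alikes: they stand loose and are yellow. The cup with its foot disc is at (201,215), and the squeeze bottle is at (356,200). The holder's mouth faces the cup. Now measuring with masks.

Run:
```python
from h import *
t=np.load('/tmp/top.npy',allow_pickle=True).item();s=np.load('/tmp/side.npy',allow_pickle=True).item()
T=lambda x,y:((x+.5)/4.2-.5+180,(y+.5)/4.2-.5+130)
S=lambda x,y:((x+.5)/3.5-.5+140,(y+.5)/3.5-.5+130)
def P(n,p): print(n,np.round(p,4))
im=t['pixels'].astype(int)
print('holder px',im[int(130+165/4.2)+1,180+int(140/4.2)],im[130+55,180+int(187/4.2)],'tray',im[130+int(230/4.2),180+int(540/4.2)])
mx=im.max(2);mn=im.min(2)
m=((mx<105)&(mn>45)&(mx-mn<22)).astype(np.uint8)
n,l,st,ce=cv2.connectedComponentsWithStats(m)
for k in range(1,n):
    if st[k,4]>120: print(k,st[k],ce[k].round(1))
def comp(u,v,z,name):
    y,x=np.nonzero(l[v-6:v+7,u-6:u+7]); 
    k=np.bincount(l[v-6:v+7,u-6:u+7].ravel(),minlength=n)[1:].argmax()+1
    ys,xs=np.nonzero(l==k)
    W=np.array([plane(t,a,b,z)[:2] for a,b in zip(xs,ys)])
    r=cv2.minAreaRect((W*1000).astype(np.float32)); print(name,k,len(xs),r); 
    print(cv2.boxPoints(r).round(0).tolist())
    return W
comp(217,165,.0115,'holder'); comp(292,172,.010,'tray')
for nm,q,z in [('earL',(52,155),.008),('earR',(245,205),.008),('tipL',(35,268),.0115),('tipR',(203,307),.0115),('innerL',(103,172),.0115),('innerR',(193,197),.0115),('handletop',(538,98),.248),('forkpost',(540,62),.154),('cuprim',(87,355),.085),('trayTL',(468,88),.01),('trayTR',(586,108),.01),('trayBL',(438,224),.01),('trayBR',(560,248),.01)]:
    P(nm,plane(t,*T(*q),z))
for nm,q,z in [('S earL',(230,545),.008),('S tipL',(358,553),.0115),('S tipR',(402,412),.0115),('S handletop',(268,3),.248),('S cuprim',(484,415),.085),('S collar',(268,100),.152)]:
    P(nm,plane(s,*S(*q),z))
P('tri handle',tri(t,T(538,98),s,S(268,3))[0]); print(tri(t,T(538,98),s,S(268,3))[1])
P('tri cup',tri(t,T(87,355),s,S(484,415))[0])
```

```text
holder px [76 76 83] [77 77 88] tray [79 80 90]
1 [   0    0   73  105 1613] [38.6 65.9]
5 [ 101    0   69   97 2061] [134.1  36.5]
9 [339   0  29  66 564] [353.1  31.5]
10 [ 397    0  102  102 3336] [447.9  45.9]
34 [290  22  29  27 330] [302.9  33.8]
44 [235  33  23  31 215] [243.3  46.2]
55 [ 78  41  25  33 269] [90.2 56.4]
115 [  0  77  26  41 365] [ 8.3 95.5]
122 [359  78  31  22 304] [374.7  88.5]
163 [414  93  18  15 139] [420.9 101.4]
187 [ 497  100   15  144 1118] [506.5 153.3]
188 [238 103  32  45 546] [252.3 129. ]
217 [ 73 111  36  37 346] [ 92.9 126.4]
254 [ 487  118   25  229 1426] [500.8 221.1]
273 [380 125  19  12 123] [387.8 131.4]
276 [  0 126  31  37 702] [ 14.1 142.9]
339 [  0 148  64  53 873] [ 29.4 173.1]
347 [285 151  16  33 224] [291.4 165.4]
364 [295 155  24  35 311] [308.8 173.3]
391 [187 162  52  42 551] [212.8 177.1]
477 [412 179  23  25 121] [423.3 189.2]
485 [  19  183   99   78 4247] [ 76.2 222.2]
554 [371 209  20  22 181] [379.5 220.8]
829 [ 233  336   41   43 1131] [254.4 355.1]
holder 391 551 ((578.6920166015625, 160.58059692382812), (177.64141845703
[... 278 characters left out ...]
, -102.0]]
earL [0.638  0.2365 0.008 ]
earR [0.5943 0.0657 0.008 ]
tipL [0.535  0.2463 0.0115]
tipR [0.5021 0.0999 0.0115]
innerL [0.622  0.1906 0.0115]
innerR [0.6001 0.1111 0.0115]
handletop [ 0.6164 -0.166   0.248 ]
forkpost [ 0.6779 -0.178   0.154 ]
cuprim [0.445  0.1892 0.085 ]
trayTL [ 0.703  -0.1295  0.01  ]
trayTR [ 0.6856 -0.2334  0.01  ]
trayBL [ 0.5785 -0.1027  0.01  ]
trayBR [ 0.5581 -0.2084  0.01  ]
S earL [0.6338 0.2447 0.008 ]
S tipL [0.541  0.2576 0.0115]
S tipR [0.503  0.1095 0.0115]
S handletop [ 0.6142 -0.1668  0.248 ]
S cuprim [0.4479 0.1948 0.085 ]
S collar [ 0.6178 -0.1631  0.152 ]
tri handle [ 0.6151 -0.1657  0.2488]
0.0019742865976780477
tri cup [0.4465 0.1897 0.0801]
```

{"fn": "drive_tool", "kwargs": {"moves": [0.5,0,0,0,0.018,0.5,-0.041,-0.045,0,0,0.5,-0.041,-0.045,0,0,0.5,-0.041,-0.045,0,0,0.5,-0.041,-0.045,0,0,0.5,-0.041,-0.045,0,0,0.5,-0.041,-0.045,0,0,0.5,-0.041,-0.045,0,0,0.5,-0.041,-0.045,0,0,0.5,0,0,0,0]}}

```text
time: 1.35
tcp_pos: [0.3786, 0.2014, 0.2564]
orientation: [-3.141, 0.001, 2.889]
ft_force: [-0.6, 0.2, 0.2]
gripper_width: 0.501
grasp_force: 0.0
```

{"fn": "drive_tool", "kwargs": {"moves": [0.5,0,0.004,0.052,-0.008,0.5,0,0,0.052,0,0.5,0,0,0.052,0,0.5,0,0,0.052,0,0.5,0,0,0,0,0.5,-0.015,0,0,0,0.5,-0.012,0,0,0,0.5,-0.01,0,0,0,0.5,-0.01,0,0,0,0.5,0,0,0,0]}}

```text
time: 2.6
tcp_pos: [0.4251, 0.1973, 0.0488]
orientation: [3.141, 0.001, 2.904]
ft_force: [0.4, -0.4, -0.0]
gripper_width: 0.5
grasp_force: 0.0
```

Run:
```python
from h import *
t=cam('top');s=cam('side')
a=cv2.resize(t['pixels'][130:260,160:270],None,fx=3.6,fy=4,interpolation=cv2.INTER_CUBIC)
a=cv2.resize(t['pixels'][140:250,150:260],(400,400),interpolation=cv2.INTER_CUBIC)
b=cv2.resize(s['pixels'][190:310,190:310],(400,400),interpolation=cv2.INTER_CUBIC)
cv2.imwrite('pics/p1.png',np.hstack([a,b])[:,:,::-1])
```

```text
(no output)
```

View pics/p1.png

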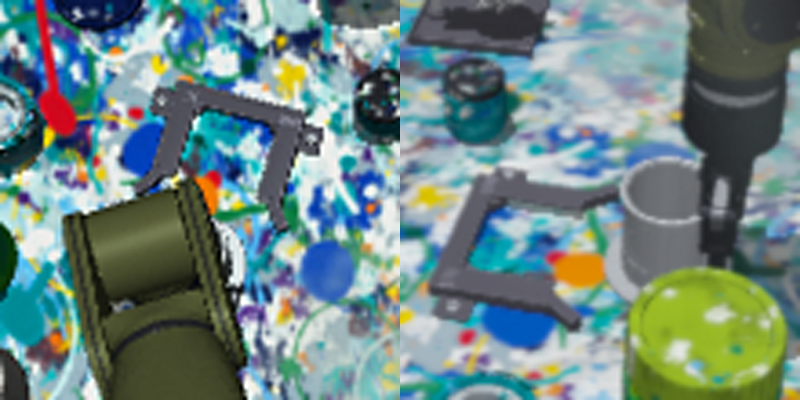

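The cup stands at the holder's mouth (side panel about (665,220)), upright, with the fingers behind it. Pushing on.

{"fn": "drive_tool", "kwargs": {"moves": [0.5,-0.012,0,0,0.007,0.5,-0.012,0,0,0,0.5,-0.012,0,0,0,0.5,-0.012,0,0,0,0.5,-0.01,0,0,0,0.5,-0.01,0,0,0,0.5,-0.01,0,0,0,0.5,-0.008,0,0,0,0.5,-0.006,0,0,0,0.5,0,0,0,0]}}

```text
time: 3.95
tcp_pos: [0.5137, 0.1751, 0.0483]
orientation: [3.141, 0.001, 2.898]
ft_force: [-1.0, 1.5, 0.8]
gripper_width: 0.499
grasp_force: 0.0
```

{"fn": "drive_tool", "kwargs": {"moves": [0.5,-0.004,0,0,0,0.5,-0.004,0,0,0,0.5,-0.003,0,0,0,0.5,-0.002,0,0,0,0.5,-0.001,0,0,0,0.5,0,0,0,0,0.5,0,0,0,0,0.5,0,0,0,0,0.5,0,0,0,0,0.5,0,0,0,0]}}

```text
time: 5.2
tcp_pos: [0.5267, 0.1719, 0.0483]
orientation: [-3.142, -0.0, 2.898]
ft_force: [-3.6, 3.3, 4.3]
gripper_width: 0.503
grasp_force: 0.0
```

{"fn": "drive_tool", "kwargs": {"moves": [0.5,-0.002,0,0,0,0.5,-0.001,0,0,0,0.5,-0.001,0,0,0,0.5,0,0,0,0,0.5,0,0,0,0,0.5,0,0,0,0,0.5,0,0,0,0,0.5,0,0,0,0,0.5,0,0,0,0,0.5,0,0,0,0]}}

```text
time: 6.45
tcp_pos: [0.5306, 0.1709, 0.0483]
orientation: [-3.142, -0.0, 2.898]
ft_force: [-4.1, 2.3, 5.0]
gripper_width: 0.502
grasp_force: 0.0
```

{"fn": "drive_tool", "kwargs": {"moves": [0.5,-0.002,0,0,0,0.5,-0.001,0,0,0,0.5,-0.001,0,0,0,0.5,0,0,0,0,0.5,0,0,0,0,0.5,0,0,0,0,0.5,0,0,0,0,0.5,0,0,0,0,0.5,0,0,0,0,0.5,0,0,0,0]}}

```text
time: 7.7
tcp_pos: [0.5344, 0.17, 0.0483]
orientation: [-3.142, -0.0, 2.898]
ft_force: [-3.4, 2.0, 4.4]
gripper_width: 0.504
grasp_force: 0.0
```

Run:
```python
from h import *
t=cam('top');s=cam('side')
a=cv2.resize(t['pixels'][140:250,150:260],(400,400),interpolation=cv2.INTER_CUBIC)
b=cv2.resize(s['pixels'][200:300,180:280],(400,400),interpolation=cv2.INTER_CUBIC)
cv2.imwrite('pics/p2.png',np.hstack([a,b])[:,:,::-1])
```

```text
(no output)
```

View pics/p2.png

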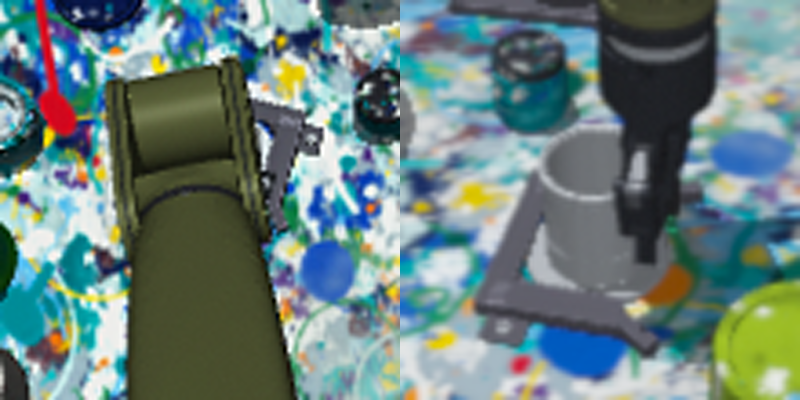

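The cup is in the holder, but some of its pale foot still shows in front of the back lip at about (545,265), so it isn't home yet. Continuing until the force jumps.

{"fn": "drive_tool", "kwargs": {"moves": [0.5,-0.002,0,0,0,0.5,-0.002,0,0,0,0.5,-0.001,0,0,0,0.5,0,0,0,0,0.5,0,0,0,0,0.5,0,0,0,0,0.5,0,0,0,0,0.5,0,0,0,0,0.5,0,0,0,0,0.5,0,0,0,0]}}

```text
time: 9.05
tcp_pos: [0.5393, 0.1688, 0.0483]
orientation: [-3.142, -0.0, 2.898]
ft_force: [-3.9, 3.1, 4.6]
gripper_width: 0.495
grasp_force: 0.0
```

{"fn": "drive_tool", "kwargs": {"moves": [0.5,-0.002,0,0,0,0.5,-0.001,0,0,0,0.5,-0.001,0,0,0,0.5,0,0,0,0,0.5,0,0,0,0,0.5,0,0,0,0,0.5,0,0,0,0,0.5,0,0,0,0,0.5,0,0,0,0,0.5,0,0,0,0]}}

```text
time: 10.3
tcp_pos: [0.5418, 0.1683, 0.0493]
orientation: [-3.141, -0.004, 2.898]
ft_force: [-13.9, 3.5, 14.7]
gripper_width: 0.497
grasp_force: 0.2
```

{"fn": "drive_tool", "kwargs": {"moves": [0.5,-0.002,0,0,0,0.5,0,0,0,0,0.5,0,0,0,0,0.5,0.01,0,0,0,0.5,0.03,0,0,0,0.5,0.04,0,0,0,0.5,0,0,-0.06,0,0.5,0,0,-0.06,0,0.5,0,0,-0.06,0,0.5,0,0,-0.06,0]}}

```text
time: 11.55
tcp_pos: [0.4676, 0.186, 0.2897]
orientation: [-3.141, 0.002, 2.897]
ft_force: [1.8, 0.4, -0.1]
gripper_width: 0.499
grasp_force: 0.0
```

{"fn": "drive_tool", "kwargs": {"moves": [0.5,0,0,-0.05,0,0.5,0,-0.06,0,0,0.5,0,-0.06,0,0,0.5,0,-0.06,0,0,0.5,0,-0.06,0,0,0.5,0,0,0,0,0.5,0,0,0,0,0.5,0,0,0,0,0.5,0,0,0,0,0.5,0,0,0,0]}}

```text
time: 12.8
tcp_pos: [0.4098, -0.0455, 0.3383]
orientation: [-3.142, -0.0, 2.9]
ft_force: [0.1, -0.8, 0.3]
gripper_width: 0.499
grasp_force: 0.0
```

Run:
```python
from h import *
t=cam('top');s=cam('side')
a=cv2.resize(t['pixels'][150:230,175:255],(400,400),interpolation=cv2.INTER_CUBIC)
b=cv2.resize(s['pixels'][200:300,180:280],(400,400),interpolation=cv2.INTER_CUBIC)
cv2.imwrite('pics/p3.png',np.hstack([a,b])[:,:,::-1])
```

```text
(no output)
```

View pics/p3.png

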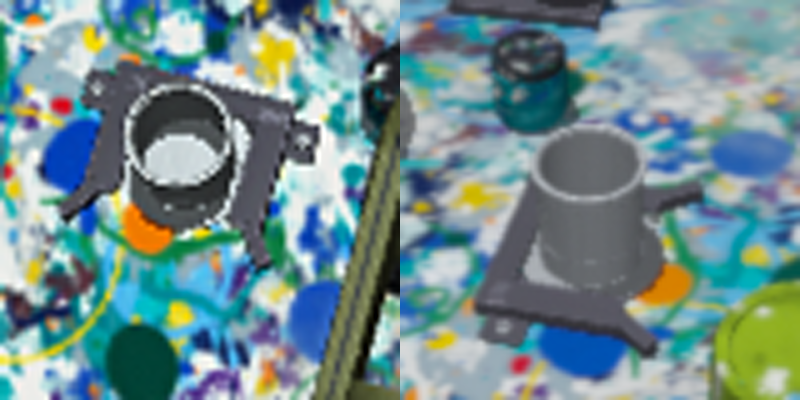

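The cup stands upright inside the holder: rim centre at panel (181,136) in the top view and (590,163) in the side view. The foot is under the rails and back lip. Measuring to check it is home.

Run:
```python
from h import *
t=np.load('/tmp/top.npy',allow_pickle=True).item();s=np.load('/tmp/side.npy',allow_pickle=True).item()
T=lambda x,y:((x+.5)/5-.5+175,(y+.5)/5-.5+150)
S=lambda x,y:((x+.5)/4-.5+180,(y+.5)/4-.5+200)
for nm,q in [('rim c',(181,136)),('l',(126,140)),('r',(236,138)),('t',(182,82)),('b',(182,188))]: print(nm,plane(t,*T(*q),.085).round(4))
for nm,q in [('rim c',(189.5,163)),('l',(131,163)),('r',(247,163)),('t',(189,125)),('b',(189,199))]: print('S',nm,plane(s,*S(*q),.085).round(4))
print('tri',tri(t,T(181,136),s,S(189.5,163)))
for nm,q in [('earL',(82,90)),('earR',(322,145)),('backL',(103,66)),('backR',(298,104)),('tipL',(62,214)),('tipR',(265,267))]: print(nm,plane(t,*T(*q),.0115).round(4))
c=np.array([0.571,.161]);hx=np.array([np.cos(-.244),np.sin(-.244)])
for k in (.042,.068): print(proj(t,[*(c+k*hx),.0115]))
```

```text
rim c [0.5785 0.1577 0.085 ]
l [0.5752 0.1962 0.085 ]
r [0.5775 0.119  0.085 ]
t [0.618  0.1583 0.085 ]
b [0.541  0.1557 0.085 ]
S rim c [0.5786 0.1619 0.085 ]
S l [0.6168 0.161  0.085 ]
S r [0.5409 0.1627 0.085 ]
S t [0.5796 0.1232 0.085 ]
S b [0.5783 0.1963 0.085 ]
tri (array([0.5790568 , 0.15803994, 0.08179054]), np.float64(0.0007050538313538653))
earL [0.6328 0.2395 0.0115]
earR [0.5928 0.0617 0.0115]
backL [0.6514 0.2247 0.0115]
backR [0.6238 0.08   0.0115]
tipL [0.5388 0.25   0.0115]
tipR [0.501  0.1012 0.0115]
[214.84668049 173.35819723]
[216.76660472 166.7787577 ]
```

The cup measures (0.579, 0.159), 61 mm past the lead-in tips, with a rim diameter of 77 mm. The force jumped at the stop, so it is home. Now the brush.

{"fn": "drive_tool", "kwargs": {"moves": [0.5,0,0,0,-0.037,0.5,-0.045,-0.0152,0,0,0.5,-0.045,-0.0152,0,0,0.5,-0.045,-0.0152,0,0,0.5,-0.045,-0.0152,0,0,0.5,-0.0455,-0.0154,0,0,0.5,0,0,0,0,0.5,0,0,0.03,0,0.5,0,0,0,0,0.5,0,0,0,0]}}

```text
time: 14.15
tcp_pos: [0.6144, -0.1668, 0.3094]
orientation: [-3.142, 0.001, 2.935]
ft_force: [0.4, -0.3, 0.2]
gripper_width: 0.5
grasp_force: 0.0
```

Run:
```python
from h import *
t=cam('top');s=cam('side')
b=cv2.resize(s['pixels'][90:210,160:280],(600,600),interpolation=cv2.INTER_CUBIC)
cv2.imwrite('pics/p4.png',b[:,:,::-1])
```

```text
(no output)
```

View pics/p4.png

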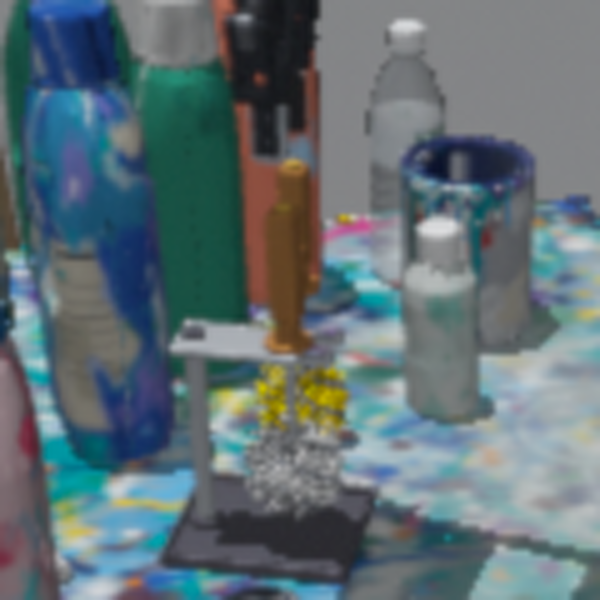

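The fingers are poised just above the handle top (about (293,165)). They line up within a few mm along the pad width. Descending and closing.

{"fn": "drive_tool", "kwargs": {"moves": [0.5,0.002,0,0.03,0,0.5,0,0,0.03,0,0.5,0,0,0.028,0,0.5,0,0,0,0,0,0,0,0,0,0,0,0,0,0,0,0,0,0,0,0,0,0,0,0,0,0,0,0,0,0,0,0,0,0]}}

```text
time: 15.5
tcp_pos: [0.6137, -0.167, 0.2229]
orientation: [-3.141, 0.004, 2.935]
ft_force: [-0.6, 0.9, 5.5]
gripper_width: 0.238
grasp_force: 59.6
```

{"fn": "drive_tool", "kwargs": {"moves": [0,0,0,-0.008,0,0,0,0,-0.008,0,0,0,0,0,0,0,0.018,0,0,0,0,0.02,0,0,0,0,0.025,0,0,0,0,0.025,0,0,0,0,0,0,-0.03,0,0,0,0,-0.035,0,0,0,0,-0.015,0]}}

```text
time: 16.75
tcp_pos: [0.5271, -0.1489, 0.3186]
orientation: [-3.141, 0.003, 2.935]
ft_force: [-0.2, -0.3, -1.0]
gripper_width: 0.24
grasp_force: 59.2
```

{"fn": "drive_tool", "kwargs": {"moves": [0,0.0019,0.03,0,0,0,0.0019,0.045,0,0,0,0.0019,0.05,0,0,0,0.0019,0.055,0,0,0,0.0019,0.055,0,0,0,0.0019,0.045,0,0,0,0.0019,0.031,0,0,0,0,0,0,0,0,0,0,0,0,0,0,0,0,0]}}

```text
time: 18.0
tcp_pos: [0.5773, 0.1574, 0.316]
orientation: [-3.141, -0.0, 2.933]
ft_force: [-0.1, -0.3, -0.1]
gripper_width: 0.242
grasp_force: 59.3
```

Run:
```python
from h import *
t=cam('top');s=cam('side')
a=cv2.resize(t['pixels'][150:230,175:255],(380,380),interpolation=cv2.INTER_CUBIC)
b=cv2.resize(s['pixels'][140:290,170:270],(400,600),interpolation=cv2.INTER_CUBIC)
a=cv2.copyMakeBorder(a,0,220,0,0,0)
cv2.imwrite('pics/p5.png',np.hstack([a,b])[:,:,::-1])
for x,y in ((.577,.158),(.579,.159)):
  for z in (.126,.176,.25): print(proj(s,[x,y,z]),proj(t,[x,y,z]))
```

```text
[227.26777344 227.23787559] [209.55151545 174.0830905 ]
[226.80667078 211.63132143] [208.09036158 170.04001458]
[226.07244068 186.78045219] [205.75665184 163.58253885]
[226.480501   227.49588682] [209.27978821 173.51724843]
[225.9958801  211.88183155] [207.81078949 169.45813472]
[225.22414614 187.01724834] [205.46460393 162.97519241]
```

View pics/p5.png

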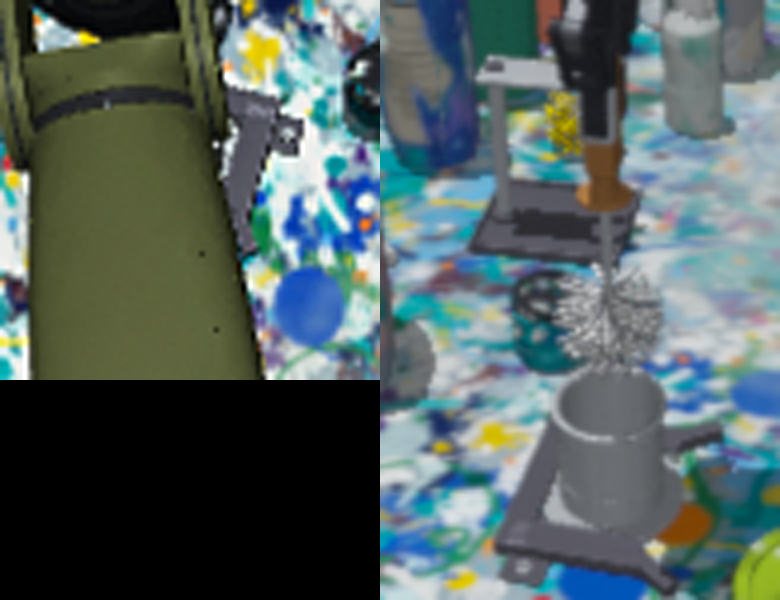

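The bristle head hangs centred over the cup in the side view: brush column about 610, cup rim 553–667. The collar row (about 188) matches the prediction, so I'm lowering it into the cup.

{"fn": "drive_tool", "kwargs": {"moves": [0,0,0,0.02,0,0,0,0,0.02,0,0,0,0,0.015,0,0,0,0,0.015,0,0,0,0,0.012,0,0,0,0,0.012,0,0,0,0,0.011,0,0,0,0,0.007,0,0,0,0,0,0,0,0,0,0,0]}}

```text
time: 19.35
tcp_pos: [0.5766, 0.1584, 0.203]
orientation: [-3.141, -0.002, 2.935]
ft_force: [-0.5, 0.7, -3.4]
gripper_width: 0.245
grasp_force: 58.8
```

{"fn": "drive_tool", "kwargs": {"moves": [0,0,0,0.002,0,0,0,0,-0.012,0,0,0,0,-0.012,0,0,0,0,-0.014,0,0,0,0,0,0,0,0,0,0.012,0,0,0,0,0.012,0,0,0,0,0.014,0,0,0,0,0,0,0,0,0,0,0]}}

```text
time: 20.6
tcp_pos: [0.5765, 0.1583, 0.2006]
orientation: [-3.141, -0.003, 2.935]
ft_force: [-0.5, 1.6, -3.1]
gripper_width: 0.241
grasp_force: 59.4
```

Run:
```python
from h import *
s=cam('side')
b=cv2.resize(s['pixels'][140:290,170:270],(400,600),interpolation=cv2.INTER_CUBIC)
cv2.imwrite('pics/p6.png',b[:,:,::-1])
# collar: wood-colour mask bottom row
im=s['pixels'].astype(int);m=(im[...,0]-im[...,2]>50)&(im[...,0]>im[...,1]+20)
ys,xs=np.nonzero(m[150:280,205:250]);ys+=150;xs+=205
for r in range(ys.min(),ys.max()+1): 
  q=xs[ys==r]
  if len(q)>3: print(r,q.min(),q.max(),end='; ')
for zt in (.008,.02,.03): print(zt,proj(s,[.578,.159,zt+.12]),proj(s,[.578,.159,zt+.218]))
```

```text
217 223 230; 218 223 230; 219 223 229; 220 224 229; 221 224 229; 222 224 229; 223 223 229; 224 222 231; 225 221 232; 226 221 232; 227 221 232; 228 222 231; 229 223 245; 267 246 249; 268 245 249; 269 245 249; 270 244 249; 271 243 249; 272 242 249; 273 240 249; 274 239 249; 275 240 247; 0.008 [226.8523337  226.88331215] [225.89583655 195.32064415]
0.02 [226.74099345 223.20928599] [225.77087825 191.19724727]
0.03 [226.64703142 220.10870978] [225.66534439 187.71482165]
```

{"fn": "drive_tool", "kwargs": {"moves": [0,0,0,-0.014,0,0,0,0,-0.014,0,0,0,0,-0.012,0,0,0,0,0,0,0,0,0,0.014,0,0,0,0,0.014,0,0,0,0,0.012,0,0,0,0,0,0,0,0,0,0,0,0,0,0,0,0]}}

```text
time: 21.9
tcp_pos: [0.5769, 0.1583, 0.2016]
orientation: [-3.141, -0.001, 2.935]
ft_force: [0.5, 2.2, -3.1]
gripper_width: 0.242
grasp_force: 59.6
```

{"fn": "drive_tool", "kwargs": {"moves": [0,0,0,-0.014,0,0,0,0,-0.014,0,0,0,0,-0.012,0,0,0,0,0,0,0,0,0,0.014,0,0,0,0,0.014,0,0,0,0,0.012,0,0,0,0,0,0,0,0,0,0,0,0,0,0,0,0]}}

```text
time: 23.15
tcp_pos: [0.5769, 0.1583, 0.2016]
orientation: [-3.141, -0.001, 2.935]
ft_force: [0.5, 0.4, -3.0]
gripper_width: 0.237
grasp_force: 59.7
```

{"fn": "drive_tool", "kwargs": {"moves": [0,0,0,-0.014,0,0,0,0,-0.014,0,0,0,0,-0.012,0,0,0,0,0,0,0,0,0,0,0,0,0,0,-0.012,0,0,0,0,-0.015,0,0,0,0,-0.02,0,0,0,0,-0.025,0,0,0,0,0,0]}}

```text
time: 24.4
tcp_pos: [0.5789, 0.1586, 0.3191]
orientation: [3.139, 0.007, 2.935]
ft_force: [0.7, 0.3, -1.5]
gripper_width: 0.238
grasp_force: 59.8
```

Run:
```python
from h import *
s=cam('side')
b=cv2.resize(s['pixels'][140:290,170:270],(400,600),interpolation=cv2.INTER_CUBIC)
cv2.imwrite('pics/p7.png',b[:,:,::-1])
im=s['pixels'].astype(int);m=(im[...,0]-im[...,2]>50)&(im[...,0]>im[...,1]+20)
ys,xs=np.nonzero(m[150:240,215:240]);ys+=150;xs+=215
for r in range(ys.min(),ys.max()+1): 
  q=xs[ys==r]
  if len(q)>3: print(r,q.min(),q.max(),end='; ')
print(arm.state()['tcp_pos'])
z=arm.state()['tcp_pos'][2]-.193
print(proj(s,[.578,.159,z+.122]))
```

```text
176 220 227; 177 220 227; 178 220 227; 179 221 227; 180 221 227; 181 222 227; 182 222 227; 183 223 227; 184 222 227; 185 220 227; 186 219 230; 187 218 230; 188 218 230; 189 219 230; 190 220 229; 191 222 227; [0.57815998 0.15853462 0.3168728 ]
[225.68790157 188.45916741]
```

View pics/p7.png

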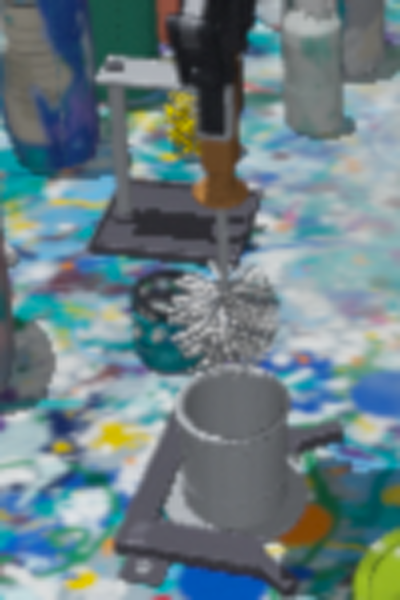

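The brush is clear above the cup at panel (225,315), still upright in the grip. The cup is upright in the holder, rim at (234,410). Returning to the hanger by the reverse way.

{"fn": "drive_tool", "kwargs": {"moves": [0,-0.0018,-0.031,0,0,0,-0.0018,-0.045,0,0,0,-0.0018,-0.055,0,0,0,-0.0018,-0.055,0,0,0,-0.0018,-0.05,0,0,0,-0.0018,-0.045,0,0,0,-0.0018,-0.0305,0,0,0,0,0,0,0,0,0,0,0,0,0,0,0,0,0]}}

```text
time: 25.7
tcp_pos: [0.5258, -0.148, 0.314]
orientation: [3.141, -0.001, 2.936]
ft_force: [0.1, 0.3, -1.4]
gripper_width: 0.241
grasp_force: 59.7
```

{"fn": "drive_tool", "kwargs": {"moves": [0,0,0,0.03,0,0,0,0,0.03,0,0,0,0,0.015,0,0,0,0,0,0,0,-0.015,-0.0007,0,0,0,-0.015,0,0,0,0,-0.015,0,0,0,0,-0.01,0,0,0,0,0,0,0,0,0,0,0,0,0]}}

```text
time: 26.95
tcp_pos: [0.5792, -0.1609, 0.2391]
orientation: [3.142, -0.001, 2.935]
ft_force: [-0.0, 0.6, -0.6]
gripper_width: 0.239
grasp_force: 59.8
```

{"fn": "drive_tool", "kwargs": {"moves": [0,-0.01,0,0,0,0,-0.01,0,0,0,0,-0.01,0,0,0,0,0,0,0,0,0,0,0,0,0,0,0,0,0,0,0,0,0,0,0,0,0,0,0,0,0,0,0,0,0,0,0,0,0,0]}}

```text
time: 28.2
tcp_pos: [0.6088, -0.1671, 0.2393]
orientation: [-3.142, 0.0, 2.935]
ft_force: [0.1, 0.9, -1.5]
gripper_width: 0.242
grasp_force: 59.7
```

{"fn": "drive_tool", "kwargs": {"moves": [0,-0.005,0.001,0,0,0,0,0,0,0,0,0,0,0.006,0,0,0,0,0.005,0,0,0,0,0.004,0,0,0,0,0.001,0,0,0,0,0,0,0,0,0,0,0,0,0,0,0,0,0,0,0,0,0]}}

```text
time: 29.45
tcp_pos: [0.6139, -0.1672, 0.2234]
orientation: [-3.142, 0.0, 2.935]
ft_force: [-0.0, -0.1, -1.5]
gripper_width: 0.241
grasp_force: 59.8
```

{"fn": "drive_tool", "kwargs": {"moves": [0,0,0,0.0005,0,0.3,0,0,0,0,0.4,0,0,0,0,0.5,0,0,0,0,0.5,0,0,0,0,0.5,0,0,0,0,0.5,0,0,-0.03,0,0.5,0,0,-0.05,0,0.5,0,0,-0.05,0,0.5,0,0,0,0]}}

```text
time: 30.7
tcp_pos: [0.6156, -0.1678, 0.3597]
orientation: [-3.14, 0.011, 2.935]
ft_force: [-0.5, 0.5, -0.2]
gripper_width: 0.5
grasp_force: 0.0
```

{"fn": "drive_tool", "kwargs": {"moves": [0.5,0.06,0,0,0,0.5,0.06,0,0,0,0.5,0.06,0,0,0,0.5,0.04,-0.04,0,0,0.5,0,-0.06,0,0,0.5,0,-0.06,0,0,0.5,0,-0.06,0,0,0.5,0,0,0,0,0.5,0,0,0,0,0.5,0,0,0,0]}}

```text
time: 31.95
tcp_pos: [0.3538, -0.3362, 0.3525]
orientation: [3.141, -0.0, 2.936]
ft_force: [-0.5, -0.3, 0.0]
gripper_width: 0.503
grasp_force: 0.0
```

Run:
```python
from h import *
t=cam('top');s=cam('side')
a=cv2.resize(t['pixels'][140:240,180:340],(800,500)[0:2],interpolation=cv2.INTER_CUBIC)[:, :]
a=cv2.resize(t['pixels'][140:220,180:330],(450,240),interpolation=cv2.INTER_CUBIC)
b=cv2.resize(s['pixels'][130:290,180:280],(350,560),interpolation=cv2.INTER_CUBIC)
a=cv2.copyMakeBorder(a,0,320,0,0,0)
a[260:560,75:375]=cv2.resize(t['pixels'][150:210,182:242],(300,300),interpolation=cv2.INTER_CUBIC)
cv2.imwrite('pics/p8.png',np.hstack([a,b])[:,:,::-1])
```

```text
(no output)
```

View pics/p8.png

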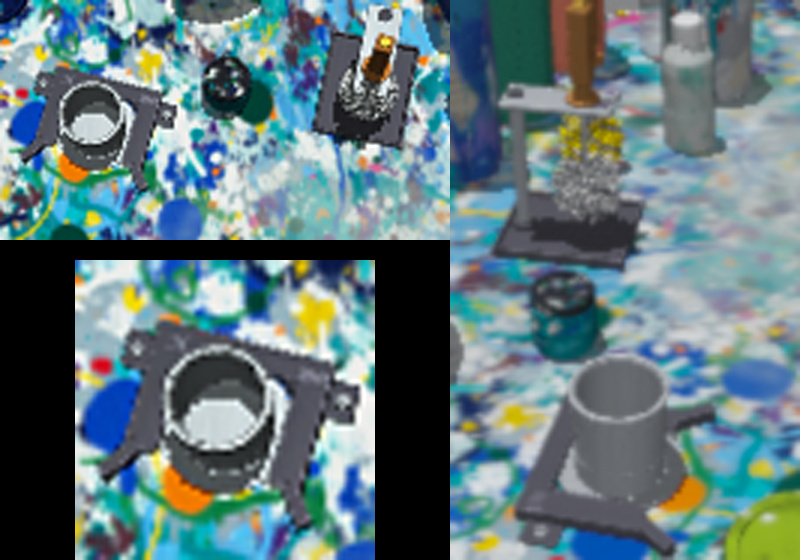

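The brush hangs in the fork again, bristles down (side panel (585,100) to (585,190)). The cup is upright in the holder, rim centre (217,398) in the enlarged panel. To check the cup really is home, I'll profile the back lip (x = +42 mm) in the first picture and compare.

Run:
```python
from h import *
t=np.load('/tmp/top.npy',allow_pickle=True).item()
im0=cv2.imread('pics/top.png')[:,:,::-1].astype(np.float32)
hx=np.array([np.cos(-.244),np.sin(-.244)]);hy=np.array([-hx[1],hx[0]])
c=np.array([.579,.159])
dark=np.array([77,77,85.])
for y in (-.025,-.01,0,.01,.025):
    row=''
    for x in np.arange(.024,.082,.002):
        u=proj(t,[*(c+x*hx+y*hy),.0115]); v=cv2.getRectSubPix(im0,(1,1),(float(u[0]),float(u[1])))[0,0]
        row+='#' if np.abs(v-dark).max()<28 else '.'
    print('x24..80',y,row)
for x in (-.02,0,.02):
    row=''
    for y in np.arange(-.08,.081,.002):
        u=proj(t,[*(c+x*hx+y*hy),.0115]); v=cv2.getRectSubPix(im0,(1,1),(float(u[0]),float(u[1])))[0,0]
        row+='#' if np.abs(v-dark).max()<28 else '.'
    print('y-80..80',x,row)
# cup shift between p3 crop (pushed home) and now
now=t['pixels'][150:230,175:255]
old=cv2.resize(cv2.imread('pics/p3.png')[:,:400,::-1],(80,80),interpolation=cv2.INTER_AREA)
g=lambda a:cv2.cvtColor(np.ascontiguousarray(a),cv2.COLOR_RGB2GRAY).astype(np.float32)
w=cv2.createHanningWindow((28,34),cv2.CV_32F)
print('shift px',cv2.phaseCorrelate(g(old)[12:46,22:50],g(now)[12:46,22:50],w),'bg',cv2.phaseCorrelate(g(old)[50:78,5:60],g(now)[50:78,5:60]))
```

```text
x24..80 -0.025 ..........#########..........
x24..80 -0.01 ..........#########..........
x24..80 0 ..........#########..........
x24..80 0.01 .........##########..........
x24..80 0.025 ..........##########.........
y-80..80 -0.02 .........###########.......................#.........#########..###########......
y-80..80 0 ........############............................................############.....
y-80..80 0.02 .........###########...........................................#############.....
shift px ((-0.3127925990408347, 0.5505045483255842), 0.8986083971129524) bg ((-0.021391490982548333, -0.039846233553186394), 0.9966660620106591)
```

The lip edge puts the seat at about (0.581, 0.162), and the rails are 136 mm wide as given. The cup is now about 3 mm short of that seat along x and 4 mm off across, within the 7 mm tolerance. Everything is released, so I'm handing in.

```bash
python3 -c "
from workcell import arm
print(arm.hand_in())"
```

```text
the job is handed in; nothing more can be done
None
```

I handed the job in at about 32 s of the allowed 72 s; the hand-in gave no verdict. The cup is seated in the holder, about 3 to 4 mm off its seat centre against the 7 mm allowed. It was scrubbed with four full strokes, and the brush hangs back in its hanger bristles down, with the arm clear.

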